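# Slide the tall bush along the rail into the corner nest

### The arm

A 6-joint arm with a two-finger parallel gripper is mounted at the origin on a cart in front of the work surface, level with it; the furniture and walls round the work are solid. World frame = base frame: x ahead of the robot, y to its left, z up, the work surface at z = 0. Lengths are in m, angles in rad, forces in N, time in s.
With the tool pointing down it reaches from about 0.35 to 0.975 m from the base axis. Payload 7.1 kg.
Tool frame: the origin (TCP) lies at the very end of the fingers, on their centre line; the grasp point (between the pads) lies 19 mm behind it; x points along the fingers, z is the direction in which the jaws open and shut, and the axes are right-handed (so a half turn about x gives the same grasp; the last joint's range is limited). The gripper opens to 88 mm and grips with 3 to 60 N. Pads are 20 mm wide; open, the fingers measure 115 mm over their backs; the gripper's body (75 mm by 178 mm) begins 61 mm behind the grasp point.
Start: joints at [1.187, 0.423, 1.63, -0, 1.089, -0.019], TCP at [0.223, 0.584, 0.223] pointing down, gripper open.
Joint ranges: [-3, 3], [-0.9, 2.11], [0.09, 2.58], [-1.31, 4.45], [0.11, 2.69], [-2.54, 2.54]. Speed limits (rad/s): [2.39, 2.39, 3.01, 3.14, 3.14, 3.14].

### API

Orientations are given as a unit quaternion [x, y, z, w].
In Python, from workcell import bot, planner, cams, sign_off gives the robot as it stands. The module is installed in compiled form; this text tells all that it offers. Calls block until the motion is done:
- bot.move_pose(position, orientation): joint-space move of the TCP to a pose.
- bot.movel(position, orientation=None, max_speed=0.15, threshold=None): straight line of the TCP; orientation=None keeps the orientation; max_speed is the mean speed in m/s. With threshold (N) it stops when the force on the tool has changed by that much, and returns True; else False.
- bot.movej(angles): joint-space move.
- bot.open_jaws() and bot.grab(f_grip=None): open the fingers fully, or close them until they stop; f_grip is the grip in N (None keeps the last).
- bot.sleep(seconds).
- planner.ik(position, orientation): joint angles nearest the present ones, or None.
- bot.get_state(): the state.
- cams.camera(name): name is "side" or "top" or "wrist"; returns the picture (420x560x3 uint8, blue, green, red); there is no depth.
- cams.camera_info(name): a dict with "K" (3x3 intrinsics, pixels), "origin" and "orientation" of the camera in the world. Camera axes: x right, y up, looking along -z (the intrinsics and any distortion apply to the point x, -y, -z); pixel columns grow to the right and rows downward; lengths in m; the calibration is good to about 2 mm. The wrist camera is an equidistant fisheye: a pixel r from the principal point sees the ray r / f radians off the axis. A picture is of the moment at which its call begins: read the wrist's pose just before it. camera_info takes no time and is no camera call; for the wrist camera it gives the pose at the moment of the call.
A pose or a line that the arm cannot do raises bot.PlanningError and nothing moves.
- sign_off(): hands the job in, once; it reports no verdict.
Trained networks look in the newest picture that a camera, given by its name, has taken for a name from the list of things; names that differ only in an ending like _2 or _b are one class to them, and where a whole thing is asked for, a point or a joint stands for the part that bears it (a point fixed in the world has none). Each returns a list of dicts, best first, with "confidence" (0 to 1); they miss things now and then, are a little off and sometimes report something else, mostly with a low value. They report only what shows in the picture. A call takes as long as a camera call. They do not tell look-alikes from the thing itself.
- cams.recognise(camera, query): "point" ([column, row] in pixels, amid what is visible of it).
The state is a dict: "t": time; "joint_positions": joint angles; "joint_velocities": joint speeds; "joint_torque": joint torques, N m; "tcp_pos": TCP position; "tool_rot": TCP orientation; "ft_force": force on the tool from outside, world axes, zero at the start; "wrist_torque": the same for the moment, N m; "gripper_width": finger opening in m.
Only numpy, scipy, OpenCV 4.12 (cv2) and the standard library are available. Lean on these libraries where they do the work, as an engineer would, in place of code of your own. Each camera call takes 0.05 s, during which the arm holds its last target.

### The job

Seat the tall, narrow bush in the corner nest of the locating plate by pushing it with the fingertips, without picking it up. Push it across the plate against the long rail first, before it gets near the nest; then keep it against the rail and slide it along into the nest until it sits flat and touches both the rail and the end stop. Leave it there, and do not disturb the two other bushes or the tin of bushes.

Things in the scene. Friction and masses are not known exactly. Their poses are not given: they have to be found in the camera images.
- locating_plate: fixed aluminium plate, 150 (x) x 260 (y) x 10 mm, with dark steel rail, end stop and lip on it, all 8 mm high and oiled smooth (friction about 0.2). Origin: centre of its underside, on the bench. x points across to the rail (away from the robot when unturned), y along the rail to the nest (to the robot's left). The three bushes start on it in a row near x = -35 mm, at y about -100, -30 and 40 mm, in any order; else its top is bare.
- rail (a point): middle of the rail's inner face, at the plate's top: x = 50, y = 0, z = 10 mm in the plate's frame; axes as the plate's. The rail is a straight steel bar 16 mm thick and 8 mm high, running along y from -125 to 125 mm, its inner face looking to -x.
- end_stop (a point): foot of the inner corner where the end stop meets the rail: x = 50, y = 110, z = 10 mm in the plate's frame; axes as the plate's. The end stop is a steel bar square to the rail, 14 mm thick, 8 mm high, its inner face looking to -y, from x = 8 to 58 mm.
- lip (a point): front of the lip's rounded nose at the plate's top: x = 13, y = 92, z = 10 mm in the plate's frame; axes as the plate's. The lip is a short steel bar parallel to the rail, 10 mm thick (x 8 to 18), 8 mm high, from here to the end stop (y 92 to 110).
- nest (a point): where the centre of the tall bush's underside is when it is home, touching rail and end stop: x = 36, y = 96, z = 10 mm in the plate's frame; axes as the plate's. The nest is the corner pocket between rail, lip and end stop, 32 mm wide in x and 18 mm deep in y, open toward -y and above.
- tall_bush: turned metal bush (plain ring, its bore counts as solid) of dark steel, 28 mm outside diameter, 16 mm high: the tallest and narrowest of the three, standing upright on the plate; origin at the centre of its underside, z up. The one to be seated. About 60 g (40 to 85 g); slides freely under a push of less than 1 N.
- wide_bush: turned metal bush (plain ring, its bore counts as solid) of dark steel, 34 mm diameter, 13 mm high, standing upright on the plate; origin at the centre of its underside, z up. Stays where it is.
- low_bush: turned metal bush (plain ring, its bore counts as solid) of pale bare metal, 30 mm diameter, 10 mm high, standing upright on the plate; origin at the centre of its underside, z up. Stays where it is.
- bush_tin: open round tin full of bushes, 74 mm diameter, 54 mm high, on the bench to the right of the plate; origin at the centre of its underside. Stays where it is.
Things that resemble listed ones, but are neither listed nor needed, are in the scene too. Leave any yellow look-alike of the tall_bush alone.

How it is judged:
On the way, in this order (a step that is already met when the one before it is completed fails the run):
1. the tall bush is against the rail (gap under 3 mm), at least 30 mm short of its place in the nest (x of tall_bush in the frame of locating_plate between 0.033 and 0.039 m and y of tall_bush in the frame of locating_plate below 0.066 m), for 0.1 s.
2. it comes along the rail (gap under 4 mm) to the mouth of the nest (x of tall_bush in the frame of locating_plate between 0.032 and 0.039 m and y of tall_bush in the frame of locating_plate between 0.068 and 0.09 m).
At the end, for the whole second after the job is handed in: the tall bush stands at rest, flat on the plate in the nest, within 3 mm of touching the rail and within 3 mm of touching the end stop (x of tall_bush in the frame of locating_plate between 0.033 and 0.039 m and y of tall_bush in the frame of locating_plate between 0.093 and 0.099 m and z of tall_bush in the frame of locating_plate between 0.008 and 0.012 m and angle between tall_bush's own z axis and vertical below 0.06 rad and linear speed of tall_bush below 0.01 m/s).
It fails at once if the tall bush is lifted more than 6 mm off the plate (z of tall_bush in the frame of locating_plate above 0.016 m).
It fails at once if the tall bush is tipped by more than 30 degrees (angle between tall_bush's own z axis and vertical above 0.52 rad).
It fails at once if another bush or the tin is moved by more than 10 mm (distance of any of wide_bush, low_bush, bush_tin from where it was at the start of the episode above 0.01 m).
It also fails if it takes over 40 s, if anything falls off the work surface, if the arm or the gripper's body presses on something with over 40 N, if the wrist force passes 120 N, or if a joint passes its speed limit or range.

## Working session

There is one attempt and no reset: what is moved stays moved. The work goes in short steps, each a Python script; the robot and the scene stay as the last script left them, time stands still between calls to the robot, and variables do not carry over. Pictures are saved under pics/ and viewed, and the job is handed in when it is done.

```bash
mkdir -p pics
python3 - <<'E'
from workcell import bot, planner, cams
import cv2,numpy as np
for n in ["top","side","wrist"]:
    im=cams.camera(n); cv2.imwrite(f"pics/{n}0.png",im)
    i=cams.camera_info(n); print(n,i)
    for q in ["locating_plate","tall_bush","wide_bush","low_bush","bush_tin","nest","end_stop","lip","rail"]:
        if n=="wrist": continue
        try: print(q,[(np.round(d['point']).tolist(),round(d['confidence'],2)) for d in cams.recognise(n,q)])
        except Exception as e: print(q,e)
s=bot.get_state();print(s)
E
```

```text
top {'K': array([[388.02706445,   0.        , 275.85390752],
       [  0.        , 388.02706445, 202.83276615],
       [  0.        ,   0.        ,   1.        ]]), 'origin': array([ 0.43996666, -0.07694782,  0.90224068]), 'orientation': array([-0.0582695 ,  0.04496955,  0.71421992, -0.69604045])}
locating_plate [([264.0, 204.0], 0.68)]
tall_bush [([349.0, 242.0], 0.55), ([311.0, 206.0], 0.47)]
wide_bush [([246.0, 223.0], 0.55)]
low_bush []
bush_tin [([385.0, 173.0], 0.83), ([280.0, 214.0], 0.5)]
nest [([266.0, 202.0], 0.73)]
end_stop [([266.0, 203.0], 0.94)]
lip [([259.0, 204.0], 0.89)]
rail [([264.0, 202.0], 0.7)]
side {'K': array([[465.70238163,   0.        , 281.52815787],
       [  0.        , 465.70238163, 210.26435656],
       [  0.        ,   0.        ,   1.        ]]), 'origin': array([0.51060052, 0.63921991, 0.57548077]), 'orientation': array([-0.02271378,  0.45345504,  0.89073861, -0.02115037])}
locating_plate [([277.0, 255.0], 0.97)]
tall_bush [([281.0, 208.0], 0.62), ([323.0, 192.0], 0.48), ([297.0, 187.0], 0.47), ([278.0, 257.0], 0.24)]
wide_bush [([275.0, 255.0], 0.61
[... 525 characters left out ...]
 'joint_positions': array([ 1.18699495e+00,  4.23079138e-01,  1.62991131e+00,  3.04215002e-06,
        1.08860537e+00, -1.90022337e-02]), 'joint_velocities': array([-9.09700745e-05, -6.28114869e-04, -8.82753947e-04,  1.00872073e-03,
       -8.48954027e-05,  2.45276603e-04]), 'joint_torque': array([ 2.04602082e-03, -5.44584846e+01, -2.74057442e+01,  6.44961186e-02,
        1.68835645e-02, -3.93867117e-05]), 'tcp_pos': array([0.222944  , 0.58385998, 0.22268365]), 'tool_rot': array([-0.40101011,  0.58240231,  0.40101047,  0.58239939]), 'ft_force': array([ 0.32269913, -0.07186812,  0.35219921]), 'wrist_torque': array([-0.03451898,  0.04876729,  0.00019504]), 'gripper_width': 0.08775471856960225}
```

View pics/top0.png

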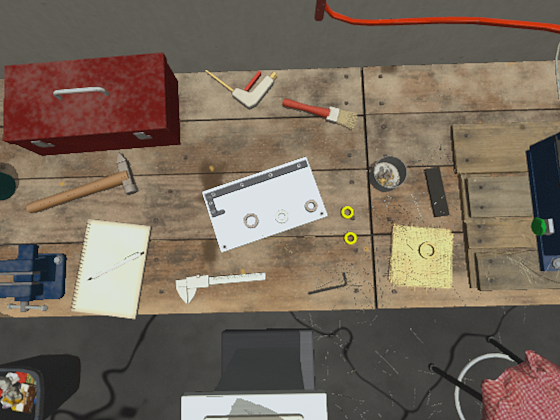

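View pics/side0.png

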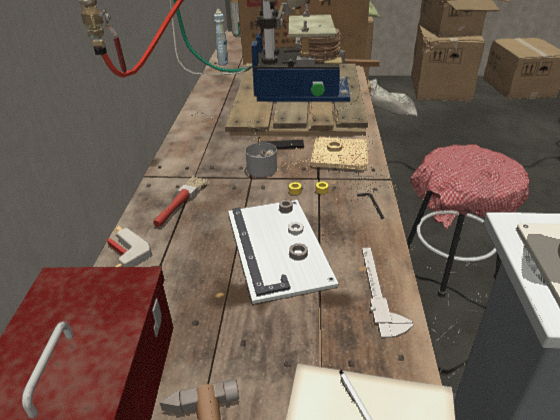

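Run:
```python
import cv2
im=cv2.imread("pics/top0.png"); cv2.imwrite("pics/topc.png",cv2.resize(im[120:290,180:420],(800,567),interpolation=cv2.INTER_CUBIC))
im=cv2.imread("pics/side0.png"); cv2.imwrite("pics/sidec.png",cv2.resize(im[150:330,170:410],(800,600),interpolation=cv2.INTER_CUBIC))
```

```text
(no output)
```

View pics/topc.png

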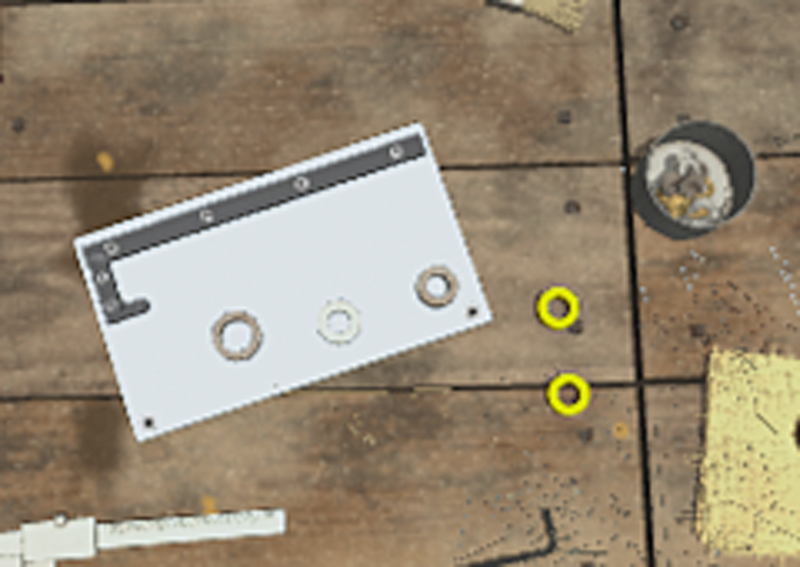

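View pics/sidec.png

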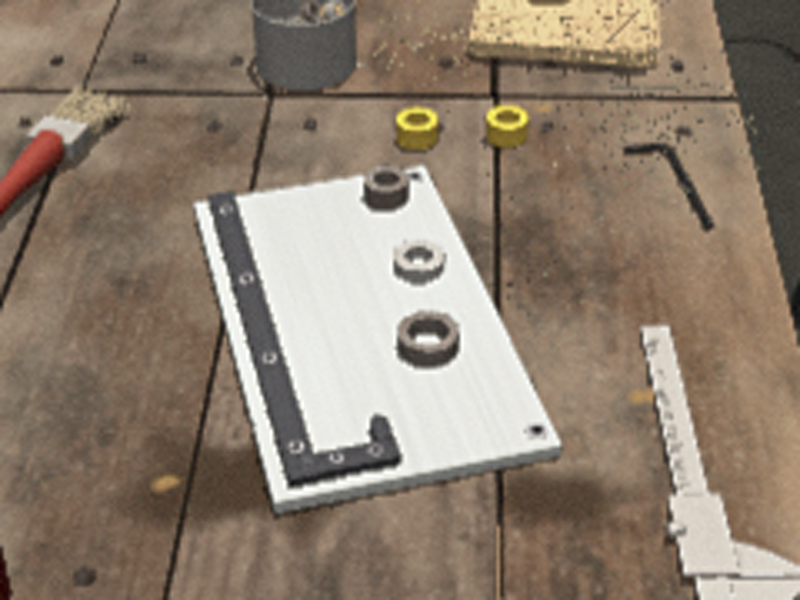

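The top image shows three bushes on the plate. The dark one at (250,221) is wider and lower, so it's the wide_bush. The pale one at (281,216) is the low_bush. The dark one at (311,206) is narrow and clearly taller in the side view at (286,207), so it fits tall_bush. The yellow rings at (348,212) and (350,238) are look-alikes off the plate, and there's also a ring on the sponge at (427,250). The enlarged crops confirm this. Next I'll fit the plate pose.

```bash
cat > h.py <<'E'
import numpy as np,cv2
from scipy.spatial.transform import Rotation as R
from scipy.optimize import least_squares
def proj(i,P):
    p=R.from_quat(i['orientation']).inv().apply(np.atleast_2d(P)-i['origin'])
    p=p*[1,-1,-1]; K=i['K']
    return np.c_[K[0,0]*p[:,0]/p[:,2]+K[0,2],K[1,1]*p[:,1]/p[:,2]+K[1,2]]
def projf(i,P):
    p=R.from_quat(i['orientation']).inv().apply(np.atleast_2d(P)-i['origin'])*[1,-1,-1]
    r=np.linalg.norm(p[:,:2],axis=1); th=np.arctan2(r,p[:,2]); K=i['K']
    return np.c_[K[0,0]*th*p[:,0]/r+K[0,2],K[1,1]*th*p[:,1]/r+K[1,2]]
def unproj(i,uv,z):
    K=i['K']; d=np.array([(uv[0]-K[0,2])/K[0,0],-(uv[1]-K[1,2])/K[1,1],-1])
    d=R.from_quat(i['orientation']).apply(d); return i['origin']+d*(z-i['origin'][2])/d[2]
def plate(q,pl):  # plate->world
    c,s=np.cos(q[2]),np.sin(q[2]); pl=np.atleast_2d(pl)
    return np.c_[q[0]+c*pl[:,0]-s*pl[:,1],q[1]+s*pl[:,0]+c*pl[:,1],pl[:,2]]
def inv(q,w):
    c,s=np.cos(q[2]),np.sin(q[2]); d=np.asarray(w)[:2]-q[:2]
    return np.array([c*d[0]+s*d[1],-s*d[0]+c*d[1]])
E
python3 - <<'E'
from h import *
from workcell import cams
guess={'top':[(202.5,192.3),(307.2,157.2),(327.6,215.4),(222,252)],'side':[(252.5,300),(228.5,210.9),(297.2,200.4),(338,282.9)]}
C=np.array([[.075,.13,.01],[.075,-.13,.01],[-.075,-.13,.01],[-.075,.13,.01]])
obs={};I={}
for n in guess:
    g=cv2.cvtColor(cv2.imread(f'pics/{n}0.png'),cv2.COLOR_BGR2GRAY)
    p=np.float32(guess[n]).reshape(-1,1,2)
    s=cv2.cornerSubPix(g,p.copy(),(4,4),(-1,-1),(3,50,.01)).reshape(-1,2)
    print(n,s.round(1).tolist()); obs[n]=s;I[n]=cams.camera_info(n)
for sets in (['top'],['side'],['top','side']):
    f=lambda q:np.concatenate([(proj(I[n],plate(q,C))-obs[n]).ravel() for n in sets])
    r=least_squares(f,[.44,-.05,.3],loss='soft_l1'); q=r.x
    print(sets,q,f(q).round(1))
np.save('q.npy',q)
for name,t,s,h in [('tall',(311,206),(286,207),.016),('low',(281,216),(295.5,228),.010),('wide',(250,221),(298.5,251),.013)]:
    print(name,inv(q,unproj(I['top'],t,.01+h)),)
# overlay
for n in I:
    im=cv2.resize(cv2.imread(f'pics/{n}0.png'),None,fx=4,fy=4,interpolation=cv2.INTER_CUBIC)
    for ln in ([C[0],C[1],C[2],C[3],C[0]],[(.05,-.125,.018),(.05,.11,.018),(.018,.11,.018),(.018,.092,.018)]):
        u=((proj(I[n],plate(q,np.array(ln)))+.5)*4-.5).astype(int); cv2.polylines(im,[u.reshape(-1,1,2)],False,(0,0,255),1)
    c=inv(q,unproj(I['top'],(311,206),.026))
    th=np.linspace(0,6.3,40)
    for z in(.01,.026):
        u=((proj(I[n],plate(q,np.c_[c[0]+.014*np.cos(th),c[1]+.014*np.sin(th),0*th+z]))+.5)*4-.5).astype(int); cv2.polylines(im,[u.reshape(-1,1,2)],False,(0,255,0),1)
    u=u.mean(0).astype(int); o=proj(I[n],[[q[0],q[1],.01]])[0]*4
    x,y=int(o[0]-350),int(o[1]-280); cv2.imwrite(f'pics/ov_{n}.png',im[y:y+560,x:x+700])
E
```

```text
top [[201.8000030517578, 192.3000030517578], [305.5, 157.89999389648438], [326.0, 214.5], [221.60000610351562, 250.8000030517578]]
side [[252.0, 301.0], [230.3000030517578, 209.39999389648438], [296.5, 200.5], [338.0, 282.8999938964844]]
['top'] [ 0.5712916  -0.03413804  0.31243468] [-0.6 -0.6  0.2 -2.4  1.8  0.5 -0.6  1.7]
['side'] [ 0.56912083 -0.03178756  0.30033848] [-0.4 -0.6 -2.4  0.9  1.2 -1.2  0.6  0.4]
['top', 'side'] [ 0.56986867 -0.0327857   0.30444292] [-1.1 -0.5 -0.  -1.5  1.1  1.6 -1.5  2.  -0.4 -1.  -2.9  0.7  0.6 -1.6
  0.4 -0.2]
tall [-0.04239142 -0.100944  ]
low [-0.04119791 -0.02912317]
wide [-0.02940659  0.04147126]
```

View pics/ov_top.png

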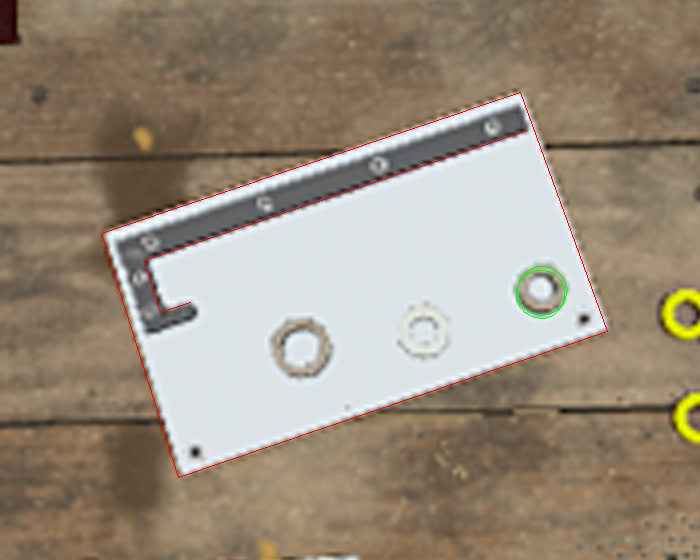

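View pics/ov_side.png

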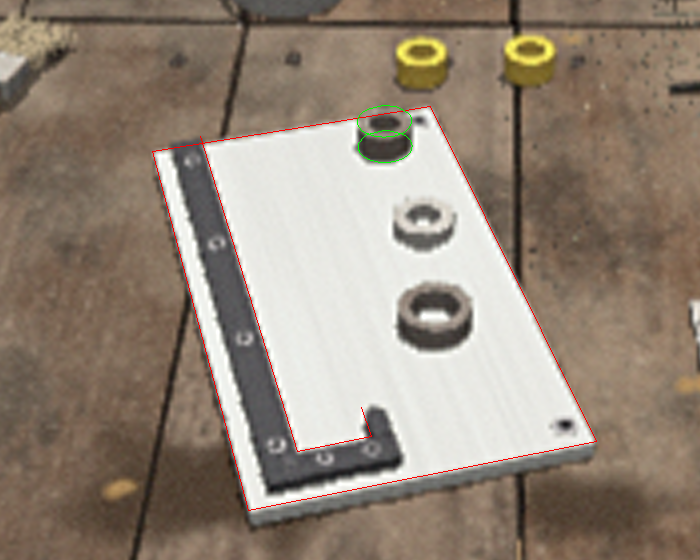

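```bash
cat > fit.py <<'E'
from h import *
from scipy.ndimage import map_coordinates
C=np.array([[.075,.13,.01],[.075,-.13,.01],[-.075,-.13,.01],[-.075,.13,.01]])
def edges():
    E=[]
    for k in range(4):
        t=np.linspace(.06,.94,40)[:,None]; E.append((C[k]*(1-t)+C[(k+1)%4]*t,C.mean(0)))
    return E
def fit(data,q,rng=5,it=6):
    # data: list of (gray float, info, projfn)
    for _ in range(it):
        T=[]
        for ci,(g,I,pf) in enumerate(data):
            for P,c in edges():
                u=pf(I,plate(q,P)); v=pf(I,plate(q,P*.97+c*.03)) # inward
                n=v-u; n/=np.linalg.norm(n,axis=1)[:,None]
                s=np.arange(-rng,rng+.01,.25)
                pts=u[:,None]+n[:,None]*s[None,:,None]
                pr=map_coordinates(g,[pts[...,1],pts[...,0]],order=1,mode='nearest')
                d=np.gradient(pr,axis=1); k=d[:,1:-1].argmax(1)+1
                ok=d[np.arange(len(k)),k]>4
                T+= [(ci,P[j],u[j]+n[j]*s[k[j]],n[j]) for j in range(len(k)) if ok[j]]
        ci=np.array([t[0] for t in T]);P=np.array([t[1] for t in T]);o=np.array([t[2] for t in T]);n=np.array([t[3] for t in T])
        def f(x):
            r=np.zeros(len(T))
            for k,(g,I,pf) in enumerate(data):
                m=ci==k
                r[m]=((pf(I,plate(x,P[m]))-o[m])*n[m]).sum(1)
            return r
        q=least_squares(f,q,loss='soft_l1',f_scale=.5).x
        rng=max(2.5,rng*.8)
    r=f(q); return q,[(np.sum(ci==k),np.median(np.abs(r[ci==k])).round(2)) for k in range(len(data))]
def load(p): return cv2.GaussianBlur(cv2.imread(p,0),(0,0),.7).astype(float)
E
python3 - <<'E'
from fit import *
from workcell import cams
q=np.load('q.npy')
D={n:(load(f'pics/{n}0.png'),cams.camera_info(n),proj) for n in('top','side')}
for s in (['top'],['side'],['top','side']): print(s,fit([D[n] for n in s],q))
q,_=fit([D['top'],D['side']],q); np.save('q.npy',q)
for n in D:
    im=cv2.resize(cv2.imread(f'pics/{n}0.png'),None,fx=4,fy=4,interpolation=cv2.INTER_CUBIC)
    I=D[n][1]
    for ln in ([C[0],C[1],C[2],C[3],C[0]],[(.05,-.125,.018),(.05,.11,.018),(.018,.11,.018),(.018,.092,.018)]):
        u=((proj(I,plate(q,np.array(ln)))+.5)*4-.5).astype(int); cv2.polylines(im,[u.reshape(-1,1,2)],False,(0,0,255),1)
    o=proj(I,[[q[0],q[1],.01]])[0]*4
    x,y=int(o[0]-350),int(o[1]-280); cv2.imwrite(f'pics/ov2_{n}.png',im[y:y+560,x:x+700])
for n,uv in(('top',(310.3,205.8)),('side',(286,202.5))): print(inv(q,unproj(D[n][1],uv,.026)))
E
```

```text
['top'] (array([ 0.57112666, -0.03388881,  0.31147591]), [(np.int64(132), np.float64(1.46))])
['side'] (array([ 0.56962575, -0.03188668,  0.30588181]), [(np.int64(151), np.float64(0.25))])
['top', 'side'] (array([ 0.57032807, -0.03318567,  0.3075767 ]), [(np.int64(160), np.float64(0.49)), (np.int64(148), np.float64(0.46))])
[-0.04206927 -0.09894342]
[-0.04411639 -0.10066702]
```

View pics/ov2_side.png

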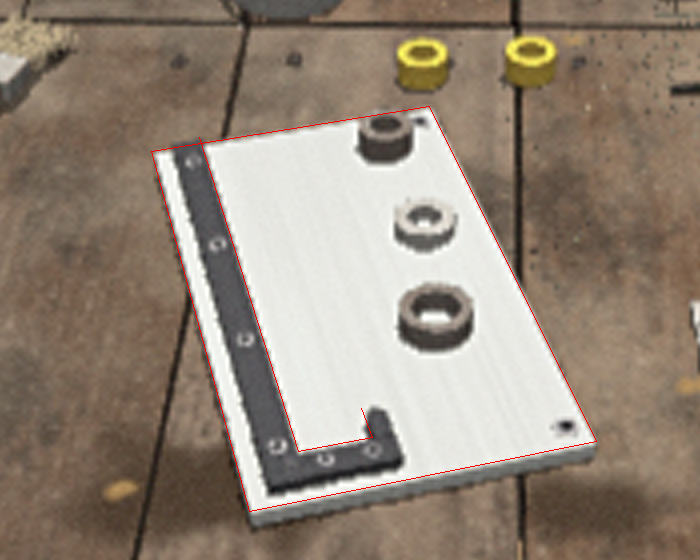

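View pics/ov2_top.png

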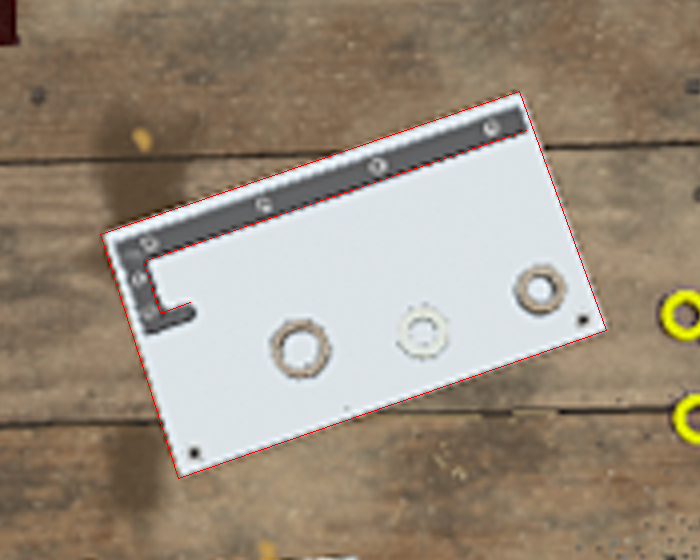

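View pics/wrist0.png

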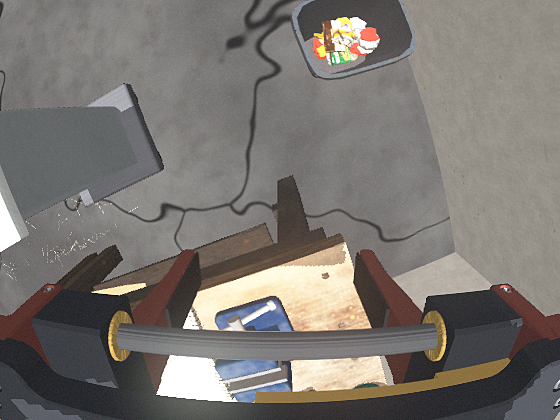

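```bash
cat >> h.py <<'E'
def ori(q,a=0,flip=False):
    # jaw axis along plate y rotated by a toward plate +x (rail)
    th=q[2]-a; z=np.array([-np.sin(th),np.cos(th),0.]); 
    if flip: z=-z
    x=np.array([0,0,-1.]); return R.from_matrix(np.c_[x,np.cross(z,x),z]).as_quat()
def W(q,x,y,z): return plate(q,[x,y,z])[0]
E
python3 - <<'E'
from h import *
from workcell import bot,planner,cams
q=np.load('q.npy')
s=bot.get_state(); print(R.from_quat(s['tool_rot']).as_matrix().round(2))
for fl in(0,1):
    for a in(0,.2): print(fl,a,planner.ik(W(q,-.083,-.099,.12),ori(q,a,fl)))
fl=0
j=[np.abs(planner.ik(W(q,-.083,-.099,.12),ori(q,0,f))[5]) for f in(0,1)]; fl=int(np.argmin(j)); print('flip',fl)
bot.move_pose(W(q,-.085,-.099,.10),ori(q,0,fl)); print(bot.get_state()['t'])
bot.grab(10); s=bot.get_state(); print(s['t'],s['gripper_width'],s['tcp_pos'],s['ft_force'])
cv2.imwrite('pics/w1.png',cams.camera('wrist')); cv2.imwrite('pics/s1.png',cams.camera('side')); cv2.imwrite('pics/t1.png',cams.camera('top'))
E
```

```text
[[-0.   -0.93  0.36]
 [-0.    0.36  0.93]
 [-1.    0.   -0.  ]]
0 0 [-3.06860690e-01  4.49256537e-01  1.88069123e+00 -4.44089210e-16
  8.11644887e-01 -2.18523371e+00]
0 0.2 [-3.06860690e-01  4.49256537e-01  1.88069123e+00 -4.44089210e-16
  8.11644887e-01 -1.98523371e+00]
1 0 [-0.30686069  0.44925654  1.88069123  0.          0.81164489  0.95635894]
1 0.2 [-3.06860690e-01  4.49256537e-01  1.88069123e+00 -4.44089210e-16
  8.11644887e-01  1.15635894e+00]
flip 1
3.8833
5.225 0.0005971999992327972 [ 0.51931046 -0.15327028  0.09999709] [-0.98702019  0.3400699  -0.00717851]
```

View pics/w1.png

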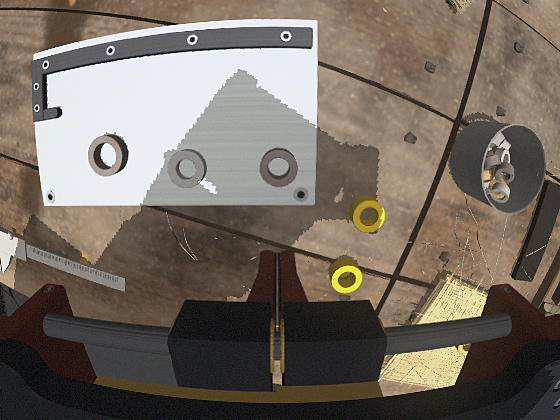

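View pics/s1.png

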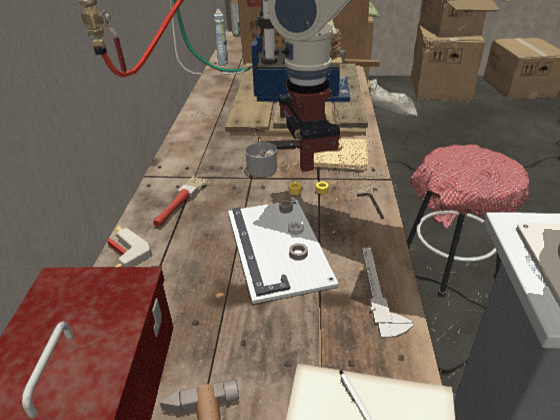

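The wrist view shows the tall bush at (277,168), directly ahead of the closed fingertips at (272,255). I'll refine the plate and bush positions from this view.

Run:
```python
from fit import *
from workcell import cams
q=np.load('q.npy')
Iw=cams.camera_info('wrist')
D=[(load('pics/w1.png'),Iw,projf),(load('pics/top0.png'),cams.camera_info('top'),proj),(load('pics/side0.png'),cams.camera_info('side'),proj)]
print(fit(D[:1],q,8)); q3,r=fit(D,q,5); print(q3,r)
qw,_=fit(D[:1],q,8)
def f(c): return (projf(Iw,plate(q3,[c[0],c[1],.026]))-[278.5,167]).ravel()
print(least_squares(f,[-.04,-.1]).x)
np.save('q.npy',q3); np.save('qw.npy',qw)
im=cv2.imread('pics/w1.png')[10:220,20:340]; im=cv2.resize(im,None,fx=2.5,fy=2.5)
t=np.linspace(0,1,40)[:,None]
for q_,col in((q3,(0,0,255)),(qw,(0,200,0))):
  for a,b in [((.05,-.125,.018),(.05,.11,.018)),((.05,.11,.018),(.018,.11,.018)),((.018,.11,.018),(.018,.092,.018))]+[(C[k],C[(k+1)%4]) for k in range(4)]:
    u=((projf(Iw,plate(q_,np.array(a)*(1-t)+np.array(b)*t))-[20,10])*2.5).astype(int); cv2.polylines(im,[u.reshape(-1,1,2)],False,col,1)
cv2.imwrite('pics/w1o.png',im)
```

```text
(array([ 0.57202463, -0.03568436,  0.46167986]), [(np.int64(53), np.float64(1.81))])
[ 0.57083754 -0.03399948  0.31154297] [(np.int64(132), np.float64(1.24)), (np.int64(160), np.float64(0.45)), (np.int64(150), np.float64(0.72))]
[-0.04082327 -0.10013643]
```

View pics/w1o.png

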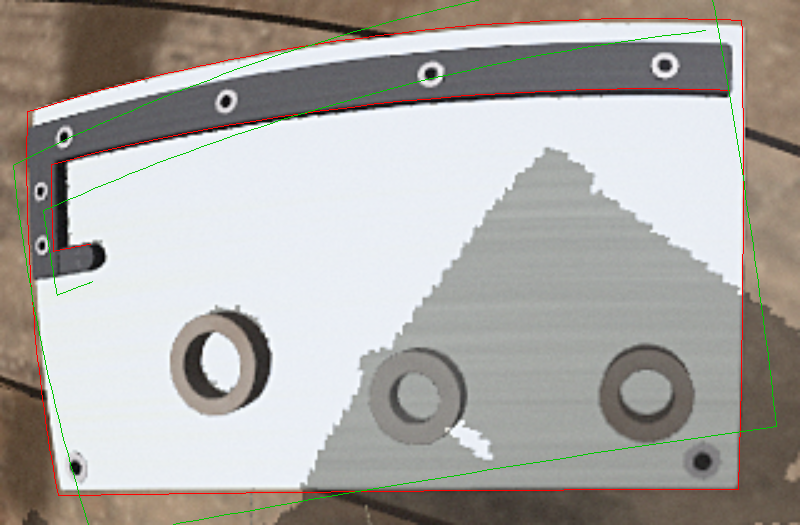

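The joint fit (red) matches the plate, rail and nest to about 1 px. The wrist-only fit (green) diverged, so I'm discarding it. That puts the tall bush at plate (-41, -100) mm. Next I'll push it across to the rail.

Run:
```python
from h import *
from workcell import bot,planner,cams
q=np.load('q.npy'); o=ori(q,0,1); y=-.100; z=.0135
bot.move_pose(W(q,-.083,y,.04),o)
bot.movel(W(q,-.083,y,z),o,max_speed=.1)
def rep(m):
    s=bot.get_state(); print(m,round(s['t'],2),inv(q,s['tcp_pos']).round(4),s['tcp_pos'][2].round(4),s['ft_force'].round(2))
rep('down')
print(bot.movel(W(q,-.005,y,z),o,max_speed=.05,threshold=6)); rep('pre')
print(bot.movel(W(q,.018,y,z),o,max_speed=.025,threshold=3)); rep('rail')
bot.sleep(.2); rep('rest')
cv2.imwrite('pics/w2.png',cams.camera('wrist')); cv2.imwrite('pics/s2.png',cams.camera('side'));cv2.imwrite('pics/t2.png',cams.camera('top'))
import json
```

```text
down 6.14 [-0.0828 -0.1001] 0.0141 [ 0.64 -0.15  0.31]
False
pre 7.85 [-0.0052 -0.1   ] 0.0135 [-0.01  0.13 -0.11]
True
rail 8.51 [ 0.011  -0.0997] 0.013 [-0.03  0.17  0.09]
rest 8.71 [ 0.0105 -0.0996] 0.0127 [ 0.6  -0.33 -0.04]
```

View pics/w2.png

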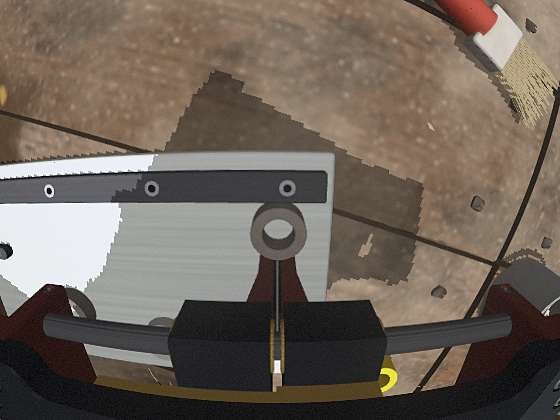

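View pics/s2.png

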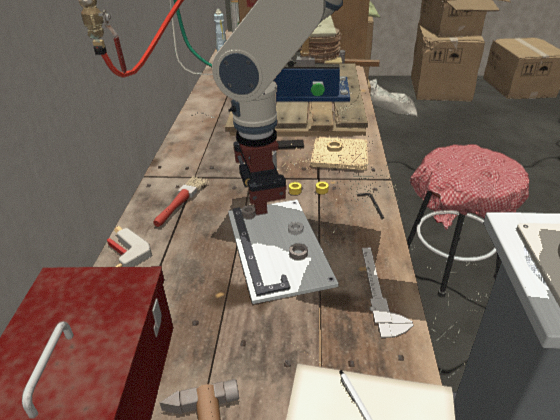

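The wrist view shows the bush at about (278,232), apparently touching the rail. I'll check the gap numerically.

Run:
```python
from h import *
from workcell import cams,bot
q=np.load('q.npy'); Iw=cams.camera_info('wrist'); th=np.linspace(0,6.3,60)
im=cv2.imread('pics/w2.png'); x0,y0=200,140; im=cv2.resize(im[y0:280,x0:360],None,fx=5,fy=5,interpolation=cv2.INTER_CUBIC)
for c,col in(((.036,-.0995),(0,0,255)),):
  for z in(.01,.026):
    u=((projf(Iw,plate(q,np.c_[c[0]+.014*np.cos(th),c[1]+.014*np.sin(th),0*th+z]))-[x0-.5,y0-.5])*5).astype(int); cv2.polylines(im,[u.reshape(-1,1,2)],True,col,1)
t=np.linspace(0,1,30)
for z in(.01,.018):
    u=((projf(Iw,plate(q,np.c_[0*t+.05,-.125+t*.1,0*t+z]))-[x0-.5,y0-.5])*5).astype(int); cv2.polylines(im,[u.reshape(-1,1,2)],False,(0,255,0),1)
cv2.imwrite('pics/w2o.png',im)
```

```text
(no output)
```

View pics/w2o.png

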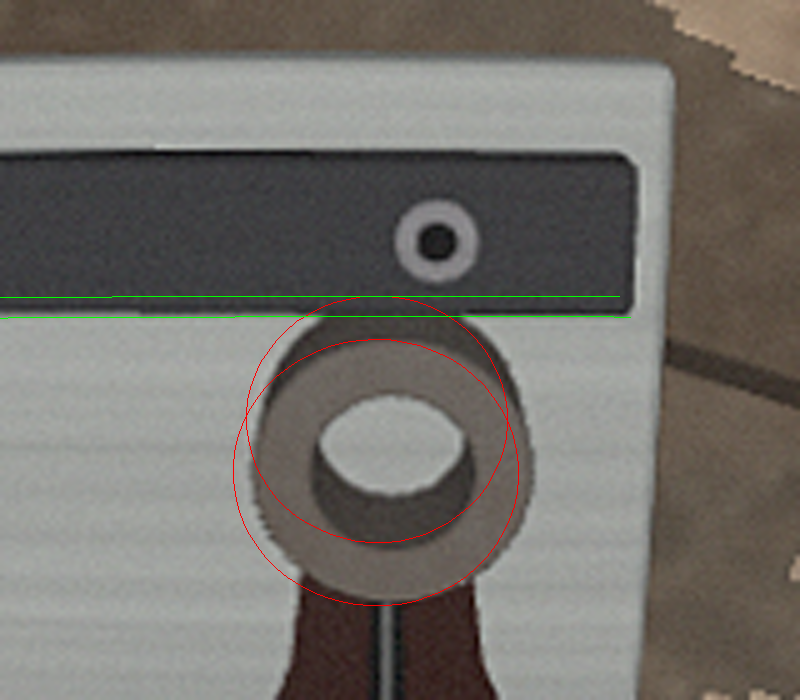

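The bush is touching the rail: the outline predicted for x = 36 mm fits within about 1 mm, with y about -101 mm. Next I'll go round behind it and slide it along the rail with the face turned slightly toward the rail.

Run:
```python
from h import *
from workcell import bot,planner,cams
q=np.load('q.npy'); o=ori(q,0,1); a=.18; o2=ori(q,a,1); z=.0135
def rep(m):
    s=bot.get_state(); print(m,round(s['t'],2),inv(q,s['tcp_pos']).round(4),s['tcp_pos'][2].round(4),s['ft_force'].round(2))
bot.movel(W(q,-.008,-.100,z),o,max_speed=.08)
bot.movel(W(q,-.008,-.100,.05),o,max_speed=.15)
bot.movel(W(q,.029,-.142,.05),o2,max_speed=.15)
bot.movel(W(q,.029,-.142,z),o2,max_speed=.1); rep('behind')
print(bot.movel(W(q,.031,.020,z),o2,max_speed=.05,threshold=6)); rep('mid')
cv2.imwrite('pics/w3.png',cams.camera('wrist')); cv2.imwrite('pics/s3.png',cams.camera('side'));cv2.imwrite('pics/t3.png',cams.camera('top'))
```

```text
behind 10.68 [ 0.0285 -0.1416] 0.0126 [ 0.19 -0.53 -0.27]
False
mid 14.07 [0.031  0.0199] 0.0135 [ 0.15 -0.37  0.14]
```

View pics/w3.png

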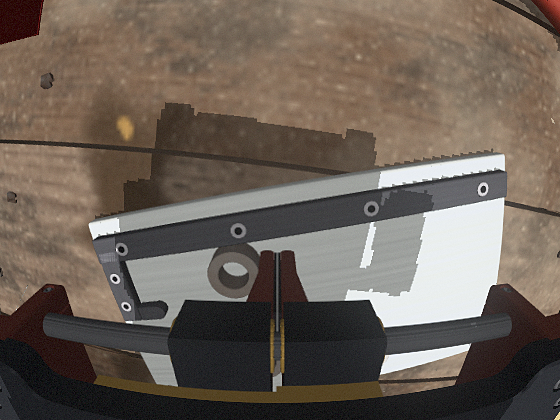

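View pics/s3.png

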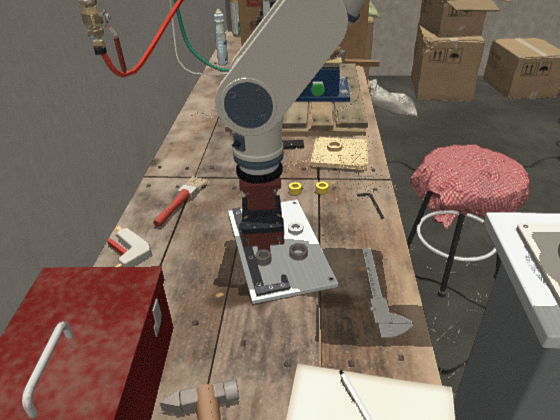

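The bush at wrist (235,270) is against the rail and ahead of the fingers at (277,255), heading into the nest. The other bushes haven't moved. I'll continue slowly, stopping on force.

Run:
```python
from h import *
from workcell import bot,planner,cams
q=np.load('q.npy'); a=.18; o2=ori(q,a,1); z=.0135
def rep(m):
    s=bot.get_state(); print(m,round(s['t'],2),inv(q,s['tcp_pos']).round(4),s['tcp_pos'][2].round(4),s['ft_force'].round(2))
print(bot.movel(W(q,.032,.060,z),o2,max_speed=.04,threshold=6)); rep('mouth')
print(bot.movel(W(q,.032,.082,z),o2,max_speed=.02,threshold=4)); rep('stop')
bot.sleep(.2);rep('')
cv2.imwrite('pics/w4.png',cams.camera('wrist')); cv2.imwrite('pics/s4.png',cams.camera('side'))
Iw=cams.camera_info('wrist'); th=np.linspace(0,6.3,60)
im=cv2.imread('pics/w4.png'); x0,y0=120,170; im=cv2.resize(im[y0:330,x0:320],None,fx=4,fy=4,interpolation=cv2.INTER_CUBIC)
for zz in(.01,.026):
    u=((projf(Iw,plate(q,np.c_[.036+.014*np.cos(th),.096+.014*np.sin(th),0*th+zz]))-[x0-.5,y0-.5])*4).astype(int); cv2.polylines(im,[u.reshape(-1,1,2)],True,(0,0,255),1)
cv2.imwrite('pics/w4o.png',im)
im=cv2.imread('pics/s4.png'); cv2.imwrite('pics/s4o.png',cv2.resize(im[190:310,210:360],None,fx=5,fy=5,interpolation=cv2.INTER_CUBIC))
```

```text
False
mouth 15.37 [0.0321 0.0598] 0.0135 [-0.04  0.55  0.33]
True
stop 16.12 [0.0319 0.0746] 0.0135 [ 1.13 -3.06  1.54]
 16.32 [0.0318 0.0746] 0.0132 [ 0.18 -2.58  1.9 ]
```

View pics/w4o.png

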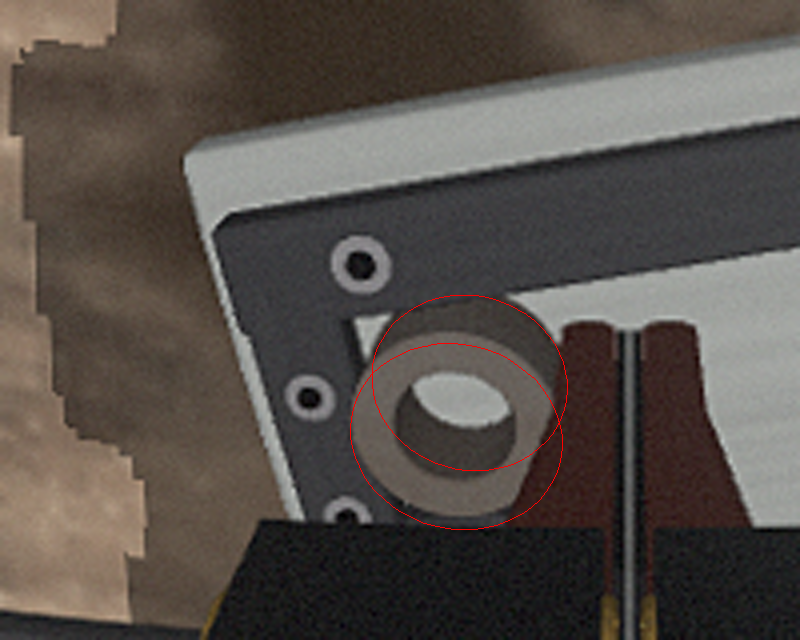

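View pics/s4o.png

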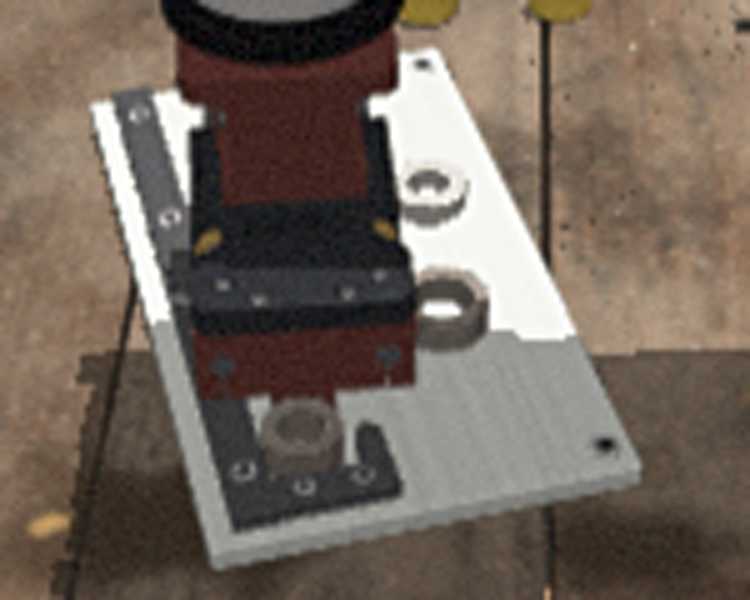

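The bush sits at the predicted home outline with a steady 2.6 N against the stop. I'll back off and check it unobstructed.

Run:
```python
from h import *
from workcell import bot,planner,cams
q=np.load('q.npy'); a=.18; o2=ori(q,a,1); z=.0135
bot.movel(W(q,.029,.055,z),o2,max_speed=.04)
bot.movel(W(q,.029,.055,.10),o2,max_speed=.15)
bot.movel(W(q,-.085,.06,.13),ori(q,0,1),max_speed=.2)
bot.sleep(.2); print(bot.get_state()['t'])
cv2.imwrite('pics/w5.png',cams.camera('wrist')); cv2.imwrite('pics/s5.png',cams.camera('side'));cv2.imwrite('pics/t5.png',cams.camera('top'))
Iw=cams.camera_info('wrist'); th=np.linspace(0,6.3,60); t=np.linspace(0,1,30)[:,None]
def ov(path,out,I,pf,x0,y0,x1,y1,k):
    im=cv2.resize(cv2.imread(path)[y0:y1,x0:x1],None,fx=k,fy=k,interpolation=cv2.INTER_CUBIC)
    for zz in(.01,.026):
        u=((pf(I,plate(q,np.c_[.036+.014*np.cos(th),.096+.014*np.sin(th),0*th+zz]))-[x0-.5,y0-.5])*k).astype(int); cv2.polylines(im,[u.reshape(-1,1,2)],True,(0,0,255),1)
    for A,B in [((.05,0,.018),(.05,.11,.018)),((.05,.11,.018),(.018,.11,.018))]:
        u=((pf(I,plate(q,np.array(A)*(1-t)+np.array(B)*t))-[x0-.5,y0-.5])*k).astype(int); cv2.polylines(im,[u.reshape(-1,1,2)],False,(0,255,0),1)
    cv2.imwrite(out,im)
c=projf(Iw,plate(q,[.036,.08,.02]))[0].astype(int); print(c)
ov('pics/w5.png','pics/w5o.png',Iw,projf,max(c[0]-70,0),max(c[1]-50,0),c[0]+70,c[1]+50,5)
ov('pics/s5.png','pics/s5o.png',cams.camera_info('side'),proj,220,190,360,310,5)
ov('pics/t5.png','pics/t5o.png',cams.camera_info('top'),proj,195,150,335,260,5)
```

```text
18.725
[251  70]
```

View pics/w5o.png

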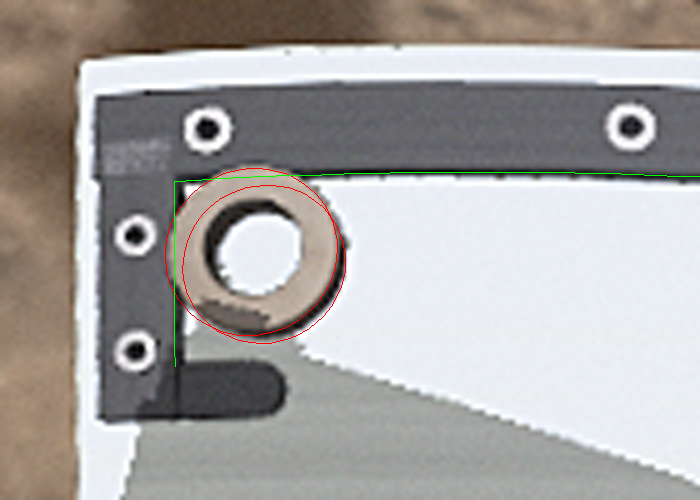

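View pics/s5o.png

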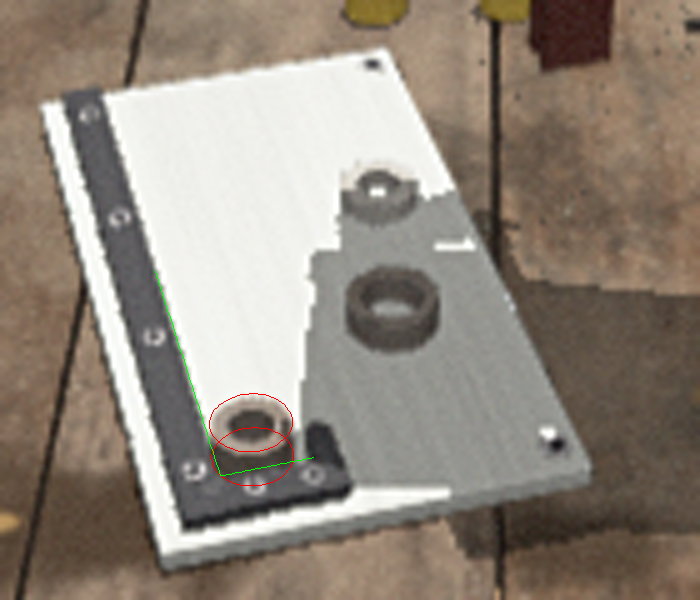

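View pics/t5o.png

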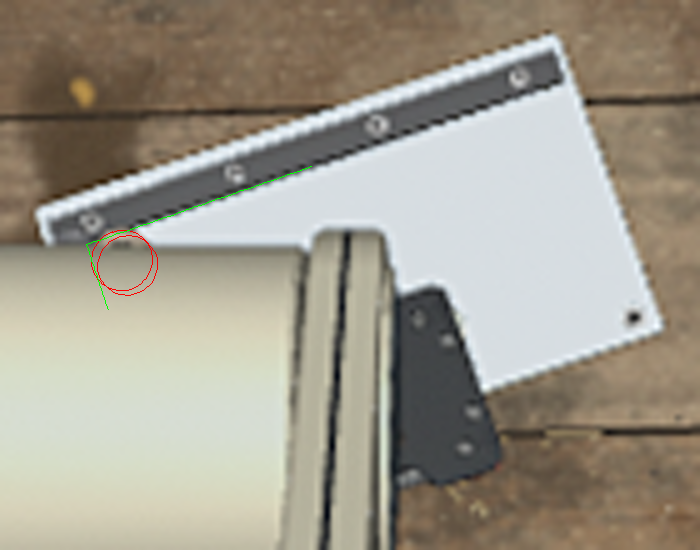

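The wrist view shows the bush upright within about 1 mm of the home outline, with no gap to the rail or stop. The side view agrees, and the wide and low bushes are where they started. I'm handing in the job.

```bash
python3 -c "
from workcell import sign_off
print(sign_off())"
```

```text
the job is handed in; nothing more can be done
None
```

The tall bush is seated in the nest and the job is handed in, at about 19 s on the robot's clock. `sign_off()` gives no verdict, so the checks below are all I have to go on.

**What I did:** I pushed the bush (the dark, narrow, tallest one, at plate (-41, -100) mm) straight across to the rail with closed fingertips. I then went round behind it and slid it along the rail into the nest, with the pushing face turned about 10° toward the rail. I stopped each push on contact force; at the end stop a steady push of about 2.6 N remained.

**Last checks:**
- **Seating:** the wrist view showed the bush upright and within about 1 mm of the predicted home position, with no visible gap to the rail or end stop. The side view agreed.
- **Other objects:** the wide and low bushes looked unmoved in the side view. The tin was not touched, but I did not measure it afterwards.

**What failed or disagreed:**
- **Plate fit:** fitting the plate from the wrist camera alone went wrong, so I discarded it and used all three cameras together. The end-stop line from that fit sat about 1 mm off the picture.
- **Top view:** the arm hid the nest in the final top picture, so that camera confirmed nothing.

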